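# Set the night light for the night

### The job

Get the night light ready for bedtime, using only the fingertips: push its toggle switch over to on (away from the robot), and, pressing lightly on the knurled dial and turning it by friction, turn it down counter-clockwise until its pointer clicks into place at the second-smallest dot. Do not pinch or press anything hard, do not lift or push the lamp out of its place, and leave the other things on the dresser undisturbed.

Things in the scene. Friction and masses are not known exactly. Their poses are not given: they have to be found in the camera images.
- night_light: the night light: loose white plastic lamp, 0.9 to 1.3 kg, rubber-footed flat base 130 (x) by 250 (y) by 38 mm (z); origin: centre of its underside. On its deck (z = 38 mm), in this frame: an opal dome, 90 mm across, top at z = 109 mm, centred at y = +68 mm; the dimmer dial at x = 0, y = -25 mm; the toggle switch at x = 0, y = -98 mm. Leave it where it stands
- dial (a joint): turn of the dial, rad, positive clockwise seen from above. 0 = pointer at the smallest dot, one click each 0.628 rad: 0.628 = second-smallest dot, 1.257 = middle, 1.885 = second-largest, 2.513 = largest; stops just beyond both ends. Let go, it springs into the nearest click; leaving a click takes about 0.06 Nm, falling to nothing half-way to the next
- dial_centre (a point): the dial's vertical axis at the height of its ring, 50 mm above the table (fixed to the lamp, does not turn). The dial: a grippy disc 64 mm across, 12 mm tall, knurled round its rim and on a flat ring on its top, 45 to 62 mm across; the middle of its top lies 2 mm lower; it does not give way when pressed from above
- dial_pointer (a point): outer end of the dark pointer line on the dial's top, 30 mm from the dial's axis; turns with the dial
- second_dot (a point): the second-smallest of five flat dark dots, 4 to 12 mm across, on the deck around the far (lamp's +x) side of the dial, 41 mm from its axis, 36 degrees apart; the smallest at the lamp's +y end, growing clockwise as seen from above
- toggle (a joint): lean of the toggle lever, rad: 0 = off, leaning 26 degrees to the lamp's -x side; 0.9 = on, leaning 26 degrees to its +x side. Sprung over centre: past 0.45 it snaps over by itself; moving it takes about 0.9 N at the tip
- toggle_tip (a point): end of the steel toggle lever, a round bat 6 to 8 mm thick, 31 mm from its pivot; it stands about 24 mm above the deck when off or on, 27 mm at mid-swing
- toggle_pivot (a point): pivot of the toggle, 4 mm below the deck (fixed to the lamp); the lever swings in the lamp's x-z plane
- bottle: glass baby bottle, 62 mm across, 158 mm tall, loose; origin: centre of its underside. To be left alone
- pyramid: wooden stacking pyramid, 92 mm across the foot, 133 mm tall, loose; origin: centre of its underside. To be left alone
- hedgehog: ceramic hedgehog, about 85 mm long, 50 mm wide, 62 mm tall, loose; origin: centre of its underside. To be left alone
- monitor: white monitor camera, a 64 mm ball on a short stand, 72 mm across the foot, 145 mm tall with its stub aerial, loose; origin: centre of its underside. To be left alone
- cream_jar: small lidded cream jar, 56 mm across, 45 mm tall, loose; origin: centre of its underside. To be left alone
- teether: wooden teething ring lying flat, 72 mm across, 11 mm tall, loose; origin: centre of its underside. To be left alone
- hairbrush: wooden baby hairbrush lying bristles down, 135 mm long along its x, 27 mm tall, loose; origin: centre of its underside. To be left alone

How it is judged (in metres and radians):
At the end, for the whole second after the job is handed in: the dial rests within 0.11 rad of the second-smallest dot's click (0.628), the toggle is over to on (above 0.8 rad), the night light is at rest within 20 mm of where it started and every other thing within 20 mm of its own start (value of joint dial between 0.518319 and 0.738318 rad and value of joint toggle above 0.8 rad and distance of each of night_light, bottle, pyramid, hedgehog, monitor, cream_jar, teether, hairbrush from where it was at the start of the episode below 0.02 m and linear speed of night_light below 0.02 m/s); the robot touches nothing.
It fails at once if the night light is pinched or pressed with more than 30 N by the fingers (contact force between the fingers and night_light above 30 N).
It fails at once if the night light is lifted, tipped or pushed more than 20 mm (height (world z) of night_light above 0.012 m or angle between night_light's own z axis and vertical above 0.15 rad or distance of night_light from where it was at the start of the episode above 0.02 m).
It fails at once if another thing on the dresser is lifted, tipped or moved more than 20 mm (height (world z) of any of bottle, pyramid, hedgehog, monitor, cream_jar, teether, hairbrush above 0.012 m or angle between any of bottle, pyramid, hedgehog, monitor, cream_jar, teether, hairbrush's own z axis and vertical above 0.25 rad or distance of any of bottle, pyramid, hedgehog, monitor, cream_jar, teether, hairbrush from where it was at the start of the episode above 0.02 m).
It also fails if it takes over 51 s, if anything falls off the work surface, if the arm or the gripper's body presses on something with over 40 N, if the wrist force passes 120 N, or if a joint passes its speed limit or range.

### The arm

A 7-joint arm with a two-finger parallel gripper is mounted at the origin on the work surface. World frame = base frame: x ahead of the robot, y to its left, z up, the work surface at z = 0. Lengths are in mm, angles in degrees, forces in N, time in s.
With the tool pointing down it reaches from about 400 to 875 mm from the base axis. Payload 4.4 kg.
Tool frame: the origin (TCP) lies midway between the tips of the shut fingers; the grasp point (between the pads) lies behind it (hold_point_z is the z of the grasp point in the tool frame, in mm); z points along the fingers, y is the line along which they close (so a half turn about z gives the same grasp; the last joint's range is limited). The gripper opens to 85 mm and grips with 20 to 120 N. Pads are 22 mm wide; open, the fingers measure 114 mm over their backs; the gripper's body (76 mm by 85 mm) begins 54 mm behind the grasp point. The pads swing forward as they close: fully open they stand 13 mm farther back than shut.
Start: joints at [-77.796, 36.005, 2.206, 86.941, -1.547, 57.084, -1.146], TCP at [178.857, 624.922, 231.313] pointing down, gripper open.
Joint ranges: [-175.42, 175.42], [-21.48, 121.26], [-71.46, 75.88], [10.55, 141.38], [-63.04, 243.04], [13.31, 113.54], [-168.57, 168.57]. Speed limits (degrees/s): [147.25, 147.25, 180, 180, 180, 180, 180].

### API

Orientations are given as a 3x3 rotation matrix whose columns are the frame's x, y, z axes.
In Python, from station import * gives the robot as it stands.
- The arm moves only by the tool step_arm, never from a script. Its argument "commands" is a list of rows, each an object with "linear": the shift along the world's x, y, z in cm, a list of three; "delta_rot": the turn, a rotation vector about the world's x, y, z in degrees, a list of three; "grip": the finger opening in cm, from 0 to 8.54. In form: [{"linear": [dx, dy, dz], "delta_rot": [ax, ay, az], "grip": grip}, ...]. A call has 1 to 12 rows; each row shifts and turns the commanded pose from where the row before left it; what a row does not reach is not made up. A row lasts 1/12 s, in which the tool goes at most 41.7 mm and 7.16 degrees, less where a joint would pass 70% of its speed; a pose out of reach is approached as far as the arm can. A call with a gripper value outside its range is refused whole. The fingers move at their own pace and stop on an object; "squeeze" is the grip in N (left out, the last holds). Time passes only in rows, so rows that do not move let the fingers close. It gives the time, the measured TCP pose, the force, the opening and the grip force at its end, in the units of the state.
- sense(): the state, without advancing time (a new reading comes with each control period).
- snapshot(name): name is "side" or "top" or "wrist"; returns a dict with "img" (420x560x3 uint8, red, green, blue), "fx", "fy", "cx", "cy" (pixels), "k1" (the pictures are not rectified: a ray, as slopes to the right and down, at radius r is drawn at 1 + k1 r^2 times it, then the intrinsics apply), "rvec" (rotation vector, rad) and "tvec" (3), from world to camera coordinates, as OpenCV has them. Camera axes: x right, y down, z forward; pixel columns grow to the right and rows downward; lengths in mm; the calibration is good to about 2 mm. A picture is of the moment at which its call begins. There is no depth.
- hand_in(): hands the job in; it is judged then, once.
The state is a dict: "t": time; "joints": joint angles; "joint_velocities": joint speeds; "joint_efforts": joint torques, N m; "eef_pos": TCP position; "tcp_rot": TCP orientation; "contact_force": force on the tool from outside, world axes, zero at the start; "ft_torque": the same for the moment, N m; "finger_gap": finger opening in mm; "grip_force": force on a finger pad.
Only numpy, scipy, OpenCV 4.12 (cv2) and the standard library are available. Lean on these libraries where they do the work, as an engineer would, in place of code of your own. Each camera call takes 0.05 s, during which the arm holds its last target. There are 200 camera calls.

## Working session

There is one attempt and no reset: what is moved stays moved. The work goes in short steps, Python scripts to look and compute and a tool call to move; the robot and the scene stay as the last step left them, time stands still between calls to the robot, and variables do not carry over. Pictures are saved under pics/ and viewed, at most 10 in all, crops included, and the job is handed in when it is done.

Besides the shell and the picture viewer there is one more tool, called as name([rows], argument=value, ...), one row to a line, values as JSON. step_arm: Moves the arm, as the interface text tells. Its arguments: {"type":"object","properties":{"commands":{"type":"array"},"squeeze":{"type":"number"}},"required":["commands"]}

```bash
mkdir -p pics; python3 - <<'E'
from station import *
import cv2
for n in ("top","side"):
    s=snapshot(n); cv2.imwrite(f"pics/{n}0.png",s["img"][:,:,::-1]); print({k:v for k,v in s.items() if k!="img"})
print(sense())
E
```

```text
{'fx': 391.9509775305161, 'fy': 391.9509775305161, 'cx': 280.4316361049318, 'cy': 209.28156590962715, 'k1': 0.004317169830700376, 'rvec': array([ 2.18332472, -2.17318954,  0.14506372]), 'tvec': array([ -9.8503114 , 586.20094283, 869.3274162 ])}
{'fx': 477.1838171789126, 'fy': 477.1838171789126, 'cx': 278.8197602387714, 'cy': 203.76152172727626, 'k1': -0.1159232104072674, 'rvec': array([ 2.36929826, -0.17319987,  0.07150002]), 'tvec': array([-574.13191999,  127.07408939,  859.48446627])}
{'t': 0.1, 'joints': array([-77.79835506,  36.05392612,   2.20159755,  86.98981928,
        -1.54847975,  57.08375619,  -1.14571182]), 'joint_velocities': array([ 0.0083128 , -0.13710814,  0.06919491, -0.24645076,  0.04118377,
        0.06709711,  0.00420452]), 'joint_efforts': array([ 3.07640272e-03, -5.64529431e+01,  1.23029027e+00, -1.93971097e+01,
        1.12375355e-02,  5.44480528e-03,  6.46394138e-07]), 'eef_pos': array([178.65467992, 624.38756026, 230.47968855]), 'tcp_rot': array([[-9.61399188e-01,  2.75156984e-01, -4.85535103e-04],
       [ 2.75157412e-01,  9.61397792e-01, -1.63815750e-03],
       [ 1.60418985e-05, -1.70852187e-03, -9.99998540e-01]]), 'contact_force': array([-0.06743125, -1.03007999,  0.14204082]), 'ft_torque': array([-0.03217554,  0.01113457, -0.04054685]), 'grip_force': 0.0, 'finger_gap': 85.40471507159975}
```

View pics/top0.png

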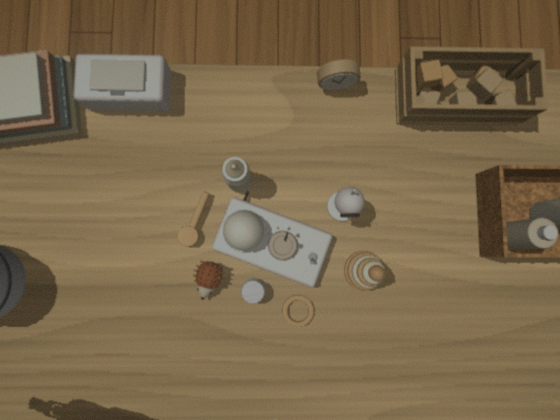

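View pics/side0.png

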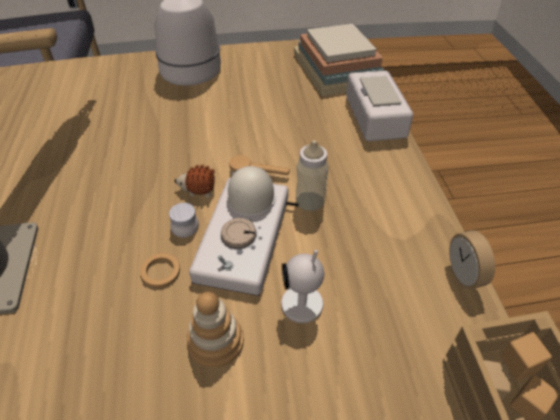

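The top view shows the lamp from about (214,240) to (332,250), with the dial near (283,245), the toggle near (313,258) and the dome at (243,230). The bottle, pyramid, monitor, jar and teether stand around it. Next I'll zoom in.

```bash
cat > h.py <<'E'
from station import *
import cv2, numpy as np
def K(s): return np.array([[s["fx"],0,s["cx"]],[0,s["fy"],s["cy"]],[0,0,1.]]), np.array([s["k1"],0,0,0,0.])
def ray(s,u,v,z):
    k,d=K(s); p=cv2.undistortPoints(np.array([[[u,v]]],float),k,d)[0,0]
    R=cv2.Rodrigues(np.array(s["rvec"]))[0]; c=-R.T@s["tvec"]; w=R.T@np.array([p[0],p[1],1])
    return c+w*(z-c[2])/w[2]
def proj(s,P):
    k,d=K(s); return cv2.projectPoints(np.array(P,float).reshape(-1,1,3),np.array(s["rvec"]),np.array(s["tvec"],float),k,d)[0][:,0]
def crop(s,x0,y0,x1,y1,f,name):
    cv2.imwrite(f"pics/{name}.png",cv2.resize(s["img"][y0:y1,x0:x1,::-1],None,fx=f,fy=f,interpolation=cv2.INTER_CUBIC))
E
python3 - <<'E'
from h import *
s=snapshot("top"); crop(s,205,185,345,290,5.7,"topc")
t=snapshot("side"); crop(t,185,155,305,300,4.1,"sidec")
for n,u,v,z in [("dial",283,245,50),("c1",234,199,38),("c2",332,236,38),("c3",316,286,38),("c4",214,250,38),("toggle",313,258,60),("bottle",235,165,158),("mon",349,200,110),("pyr",376,272,125),("jar",253,291,45),("teeth",298,311,8)]: print(n,ray(s,u,v,z).round(0))
E
```

```text
dial [504. -13.  50.]
c1 [608.  99.  38.]
c2 [ 525. -124.   38.]
c3 [413. -87.  38.]
c4 [493. 142.  38.]
toggle [476. -78.  60.]
bottle [661.  87. 158.]
mon [ 598. -150.  110.]
pyr [ 449. -200.  125.]
jar [403.  53.  45.]
teeth [354. -49.   8.]
```

View pics/topc.png

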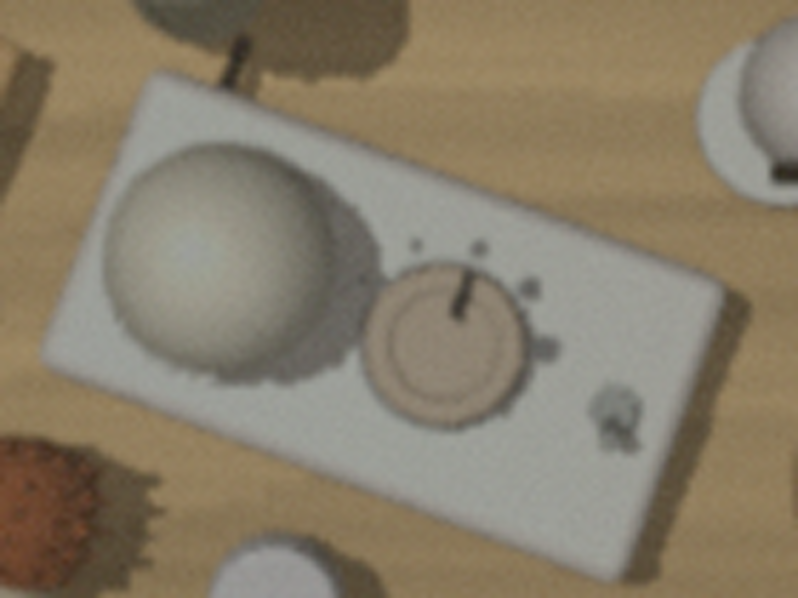

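View pics/sidec.png

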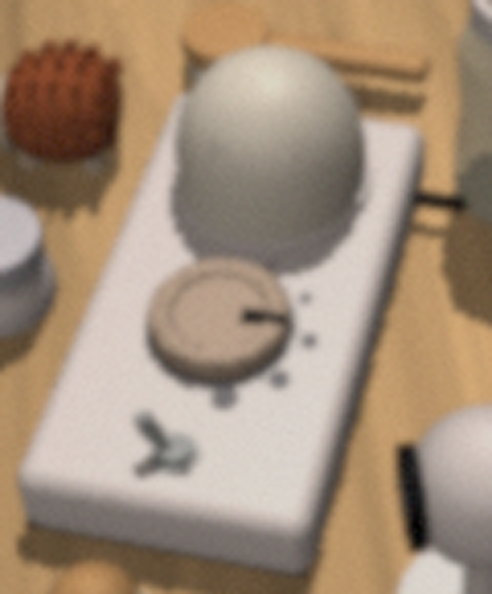

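The crops show five dots at about (365,280), (417,245), (480,248), (530,288) and (547,348), with the dial centre at (445,343) and the pointer end at (470,272). The toggle base is at (612,400) and its tip at (632,447), on the robot side. Next I'll fit the lamp pose.

```bash
python3 - <<'E'
from h import *
s=snapshot("top"); f=5.7
P=lambda u,v,z: ray(s,205+(u+.5)/f-.5,185+(v+.5)/f-.5,z)
D=[P(*c,38)[:2] for c in [(365,280),(417,245),(480,248),(530,288),(547,348)]]
C=[P(*c,38)[:2] for c in [(152,72),(728,285),(615,582),(42,358)]]
dc=P(445,343,50)[:2]; pt=P(470,270,50)[:2]
# lamp-frame model points
M=[41*np.array([np.cos(np.radians(a)),np.sin(np.radians(a))])+[0,-25] for a in (72,36,0,-36,-72)]+[(65,125),(65,-125),(-65,-125),(-65,125)]+[(0,-25)]
W=D+C+[dc]
A,_=cv2.estimateAffinePartial2D(np.float32(M),np.float32(W),ransacReprojThreshold=20)
a=np.degrees(np.arctan2(A[1,0],A[0,0]));sc=np.hypot(A[0,0],A[1,0]);print("yaw",a,"scale",sc,"org",A[:,2])
for m,w in zip(M,W): print(m, w.round(1),(A@[*m,1]-w).round(1))
R=np.array([[np.cos(np.radians(a)),-np.sin(np.radians(a))],[np.sin(np.radians(a)),np.cos(np.radians(a))]])
mm=np.mean(M,0);o=np.mean(W,0)-R@mm
print("org",o,"dial",o+R@[0,-25],dc,"piv",o+R@[0,-98],"tip off",o+R@[-13.6,-98],P(632,447,62),"base",P(612,400,45))
v=pt-dc; l=R.T@v; print("pointer lamp angle",np.degrees(np.arctan2(l[1],l[0])),np.hypot(*v))
print("dial world ang",np.degrees(np.arctan2(v[1],v[0])))
t=snapshot("side"); q=lambda u,v,z: ray(t,185+(u+.5)/4.1-.5,155+(v+.5)/4.1-.5,z)
print("side dial",q(219,314,50),"side tip",q(143,420,62),"ptr",q(288,320,50),"corners",q(22,480,38),q(310,540,38))
E
```

```text
yaw -20.532918396212743 scale 0.9722812095619549 org [513.22219009  11.1326341 ]
[12.66969677 13.99331717] [529.7  19.6] [-0.2 -0.1]
[33.16969677 -0.90080466] [543.8  -1. ] [-0.6 -0. ]
[ 41. -25.] [542.7 -26.1] [-0.7  0.5]
[ 33.16969677 -49.09919534] [526.8 -46. ] [-0.2  1.2]
[ 12.66969677 -63.99331717] [503.1 -52.8] [-0.2  1.3]
(65, 125) [612.6 105.4] [ 2.5 -2.6]
(65, -125) [ 528.4 -125.1] [1.4 0.3]
(-65, -125) [411.7 -79.3] [-0.3 -1.2]
(-65, 125) [498.4 146.7] [-1.8  0.4]
(0, -25) [504.7 -11.9] [-0.   0.2]
org [513.02361815  11.65099558] dial [504.2549813  -11.76077513] [504.71150779 -11.87661655] piv [478.65056171 -80.12314561] tip off [465.91455844 -75.35300717] [464.92344893 -83.583265    62.        ] base [482.72560114 -77.77203164  45.        ]
pointer lamp angle 1.7077276072134426 30.2039511443917
dial world ang -18.825190788999304
side dial [503.38036034 -13.93602818  50.        ] side tip [466.80557558 -77.62627442  62.        ] ptr [533.24866089 -21.7986701   50.        ] corners [413.25100546 -83.45042584  38.        ] [ 529.58677362 -130.3638475    38.        ]
```

step_arm([
  {"linear": [2.2, -2.7, 0], "delta_rot": [0, 0, 0], "grip": 0},
  {"linear": [2.2, -2.7, 0], "delta_rot": [0, 0, 0], "grip": 0},
  {"linear": [2.2, -2.7, 0], "delta_rot": [0, 0, 0], "grip": 0},
  {"linear": [2.2, -2.7, 0], "delta_rot": [0, 0, 0], "grip": 0},
  {"linear": [2.2, -2.7, 0], "delta_rot": [0, 0, 0], "grip": 0},
  {"linear": [2.2, -2.7, 0], "delta_rot": [0, 0, 0], "grip": 0},
  {"linear": [2.2, -2.7, 0], "delta_rot": [0, 0, 0], "grip": 0},
  {"linear": [2.2, -2.7, 0], "delta_rot": [0, 0, 0], "grip": 0},
  {"linear": [2.2, -2.7, 0], "delta_rot": [0, 0, 0], "grip": 0},
  {"linear": [2.2, -2.7, 0], "delta_rot": [0, 0, 0], "grip": 0},
  {"linear": [2.2, -2.7, 0], "delta_rot": [0, 0, 0], "grip": 0},
  {"linear": [2.2, -2.7, 0], "delta_rot": [0, 0, 0], "grip": 0},
], squeeze=20)

```text
t: 1.3
eef_pos: [443.7, 299.5, 231.5]
tcp_rot: [[-0.961, 0.275, 0.0], [0.275, 0.961, 0.0], [-0.0, 0.0, -1.0]]
contact_force: [-0.0, 0.3, -0.3]
finger_gap: -0.2
grip_force: 0.0
```

step_arm([
  {"linear": [0, -3.3, 0], "delta_rot": [0, 0, 0], "grip": 0},
  {"linear": [0, -3.3, 0], "delta_rot": [0, 0, 0], "grip": 0},
  {"linear": [0, -3.3, 0], "delta_rot": [0, 0, 0], "grip": 0},
  {"linear": [0, -3.3, 0], "delta_rot": [0, 0, 0], "grip": 0},
  {"linear": [0, -3.3, 0], "delta_rot": [0, 0, 0], "grip": 0},
  {"linear": [0, -3.3, 0], "delta_rot": [0, 0, 0], "grip": 0},
  {"linear": [0, -3.3, 0], "delta_rot": [0, 0, 0], "grip": 0},
  {"linear": [0, -3.3, 0], "delta_rot": [0, 0, 0], "grip": 0},
  {"linear": [0, -3.3, 0], "delta_rot": [0, 0, 0], "grip": 0},
  {"linear": [0, -3.3, 0], "delta_rot": [0, 0, 0], "grip": 0},
  {"linear": [0, -3.3, 0], "delta_rot": [0, 0, 0], "grip": 0},
  {"linear": [0, 0, 0], "delta_rot": [0, 0, 0], "grip": 0},
])

```text
t: 2.3
eef_pos: [442.5, -69.3, 231.7]
tcp_rot: [[-0.959, 0.285, 0.001], [0.285, 0.959, -0.004], [-0.002, -0.003, -1.0]]
contact_force: [-0.2, 0.7, 0.1]
finger_gap: 0.2
grip_force: 0.0
```

```bash
python3 - <<'E'
from station import *
s=sense(); print(s, globals().get("hold_point_z"))
E
```

```text
{'t': 2.3, 'joints': array([  0.22687276,  19.72448657,   6.51085719, 117.89138423,
        -2.93702174,  42.45888177,  81.97409146]), 'joint_velocities': array([-4.02448598, -0.15580901, -4.11503026,  0.50873327, -2.07735659,
        0.41166302, -5.59112298]), 'joint_efforts': array([ 8.35774988e-01, -3.63125253e+01,  9.30108558e-01, -1.55745989e+01,
       -5.08146279e-02,  2.35603817e-03,  7.48497918e-01]), 'eef_pos': array([442.54123693, -69.32610389, 231.69813472]), 'tcp_rot': array([[-9.58573566e-01,  2.84843383e-01,  9.83087747e-04],
       [ 2.84837852e-01,  9.58568121e-01, -3.81516182e-03],
       [-2.02908017e-03, -3.37709267e-03, -9.99992239e-01]]), 'contact_force': array([-0.1929412 ,  0.74994317,  0.12376726]), 'ft_torque': array([-0.01399141, -0.02549753,  0.0260917 ]), 'grip_force': 0.0, 'finger_gap': 0.18527630248958998} -18.700000000000003
```

step_arm([
  {"linear": [-0.1, 0, -2.5], "delta_rot": [0, 0, -1], "grip": 0},
  {"linear": [-0.1, 0, -2.5], "delta_rot": [0, 0, -1], "grip": 0},
  {"linear": [-0.1, 0, -2.5], "delta_rot": [0, 0, -1], "grip": 0},
  {"linear": [-0.1, 0, -2.5], "delta_rot": [0, 0, -1], "grip": 0},
  {"linear": [-0.1, 0, -2.5], "delta_rot": [0, 0, 0], "grip": 0},
  {"linear": [0, 0, -2.5], "delta_rot": [0, 0, 0], "grip": 0},
  {"linear": [0, 0, 0], "delta_rot": [0, 0, 0], "grip": 0},
  {"linear": [0, 0, 0], "delta_rot": [0, 0, 0], "grip": 0},
])

```text
t: 2.97
eef_pos: [437.1, -61.9, 80.8]
tcp_rot: [[-0.94, 0.342, -0.003], [0.342, 0.94, 0.0], [0.003, -0.001, -1.0]]
contact_force: [-0.1, -0.6, -0.0]
finger_gap: -0.1
grip_force: 0.0
```

step_arm([
  {"linear": [0, 0, -1.0], "delta_rot": [0, 0, 0], "grip": 0},
  {"linear": [0, 0, -1.0], "delta_rot": [0, 0, 0], "grip": 0},
  {"linear": [0, 0, -0.8], "delta_rot": [0, 0, 0], "grip": 0},
  {"linear": [0, 0, 0], "delta_rot": [0, 0, 0], "grip": 0},
  {"linear": [0.38, -0.14, 0], "delta_rot": [0, 0, 0], "grip": 0},
  {"linear": [0.38, -0.14, 0], "delta_rot": [0, 0, 0], "grip": 0},
  {"linear": [0.28, -0.11, 0], "delta_rot": [0, 0, 0], "grip": 0},
  {"linear": [0.28, -0.11, 0], "delta_rot": [0, 0, 0], "grip": 0},
  {"linear": [0.28, -0.11, 0], "delta_rot": [0, 0, 0], "grip": 0},
  {"linear": [0.28, -0.11, 0], "delta_rot": [0, 0, 0], "grip": 0},
  {"linear": [0.28, -0.11, 0], "delta_rot": [0, 0, 0], "grip": 0},
  {"linear": [0, 0, 0], "delta_rot": [0, 0, 0], "grip": 0},
])

```text
t: 3.97
eef_pos: [460.2, -70.7, 53.3]
tcp_rot: [[-0.94, 0.342, 0.001], [0.342, 0.94, -0.0], [-0.001, 0.0, -1.0]]
contact_force: [-0.8, 0.3, 0.2]
finger_gap: -0.3
grip_force: 0.2
```

step_arm([
  {"linear": [0.28, -0.11, 0], "delta_rot": [0, 0, 0], "grip": 0},
  {"linear": [0.28, -0.11, 0], "delta_rot": [0, 0, 0], "grip": 0},
  {"linear": [0.28, -0.11, 0], "delta_rot": [0, 0, 0], "grip": 0},
  {"linear": [0.28, -0.11, 0], "delta_rot": [0, 0, 0], "grip": 0},
  {"linear": [0, 0, 0], "delta_rot": [0, 0, 0], "grip": 0},
])

```text
t: 4.38
eef_pos: [471.9, -75.2, 53.4]
tcp_rot: [[-0.94, 0.342, 0.002], [0.342, 0.94, -0.0], [-0.002, 0.0, -1.0]]
contact_force: [0.1, 0.2, 0.4]
finger_gap: 0.0
grip_force: 0.0
```

```bash
python3 - <<'E'
from h import *
s=snapshot("side"); crop(s,185,155,305,300,4.1,"sidec2")
E
```

```text
(no output)
```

View pics/sidec2.png

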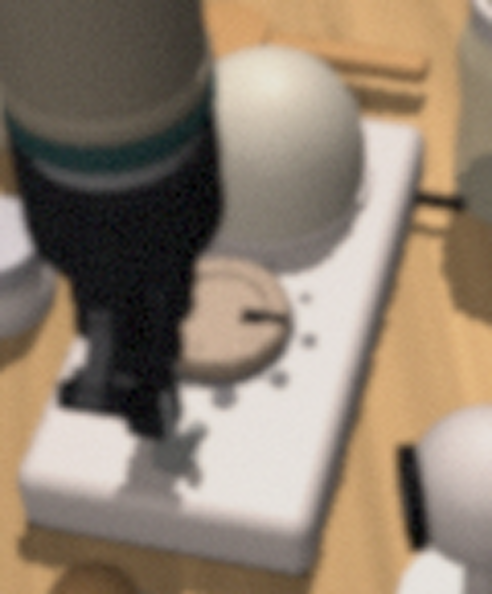

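The lever now leans to the far side at about (190,435) with no contact force, so the toggle has flipped to on. The lamp hasn't moved.

step_arm([
  {"linear": [-1.0, 0.4, 0], "delta_rot": [0, 0, 0], "grip": 0},
  {"linear": [-0.9, 0.3, 0], "delta_rot": [0, 0, 0], "grip": 0},
  {"linear": [0, 0, 2.5], "delta_rot": [0, 0, 0], "grip": 0},
  {"linear": [0, 0, 2.5], "delta_rot": [0, 0, 0], "grip": 0},
  {"linear": [0, 0, 2.5], "delta_rot": [0, 0, -5], "grip": 0},
  {"linear": [0, 0, 2.5], "delta_rot": [0, 0, -6], "grip": 0},
  {"linear": [0.5, 0.5, 0], "delta_rot": [0, 0, -6], "grip": 0},
  {"linear": [0.5, 0.5, 0], "delta_rot": [0, 0, -6], "grip": 4},
  {"linear": [0.5, 0.5, 0], "delta_rot": [0, 0, -6], "grip": 4},
  {"linear": [0.5, 0.5, 0], "delta_rot": [0, 0, -6], "grip": 4},
  {"linear": [0.5, 0.5, 0], "delta_rot": [0, 0, -6], "grip": 4},
  {"linear": [0.5, 0.5, 0], "delta_rot": [0, 0, -6], "grip": 4},
])

```text
t: 5.43
eef_pos: [481.0, -37.2, 153.2]
tcp_rot: [[-0.386, 0.922, -0.001], [0.922, 0.386, 0.0], [0.001, -0.001, -1.0]]
contact_force: [0.3, 0.0, -0.1]
finger_gap: 39.5
grip_force: 0.0
```

step_arm([
  {"linear": [0.5, 0.5, 0], "delta_rot": [0, 0, -6], "grip": 4},
  {"linear": [0.5, 0.5, 0], "delta_rot": [0, 0, -6], "grip": 4},
  {"linear": [0.5, 0.5, 0], "delta_rot": [0, 0, -6], "grip": 4},
  {"linear": [0.5, 0.5, 0], "delta_rot": [0, 0, -6], "grip": 4},
  {"linear": [0, 0.5, 0], "delta_rot": [0, 0, -6], "grip": 4},
  {"linear": [0, 0, 0], "delta_rot": [0, 0, -6], "grip": 4},
  {"linear": [0, 0, 0], "delta_rot": [0, 0, -6], "grip": 4},
  {"linear": [0, 0, 0], "delta_rot": [0, 0, -6], "grip": 4},
  {"linear": [0, 0, 0], "delta_rot": [0, 0, -6], "grip": 4},
  {"linear": [0, 0, 0], "delta_rot": [0, 0, -3], "grip": 4},
  {"linear": [0, 0, 0], "delta_rot": [0, 0, 0], "grip": 4},
  {"linear": [0, 0, 0], "delta_rot": [0, 0, 0], "grip": 4},
])

```text
t: 6.43
eef_pos: [501.0, -12.5, 153.1]
tcp_rot: [[0.557, 0.83, -0.001], [0.83, -0.557, 0.0], [-0.0, -0.001, -1.0]]
contact_force: [0.8, -0.0, -0.7]
finger_gap: 40.2
grip_force: 0.0
```

```bash
python3 - <<'E'
from h import *
s=sense(); print(s["joints"],s["eef_pos"],s["tcp_rot"],s["finger_gap"],s["contact_force"])
w=snapshot("wrist"); cv2.imwrite("pics/w1.png",w["img"][:,:,::-1])
print(proj(w,[[504,-12.5,50],[504,-12.5,48]]))
E
```

```text
[-26.58777329  35.69737861  37.77599589 115.61160046 -33.81085615
  39.96615456  -1.08086116] [500.9846632  -12.50242404 153.07088923] [[ 5.57309259e-01  8.30304499e-01 -9.10015727e-04]
 [ 8.30304880e-01 -5.57309430e-01  7.72084596e-05]
 [-4.43053815e-04 -7.98619488e-04 -9.99999583e-01]] 40.180516634882764 [ 0.76251579 -0.00740952 -0.68905372]
[[282.79172076 204.4891037 ]
 [282.76103078 203.81094086]]
```

View pics/w1.png

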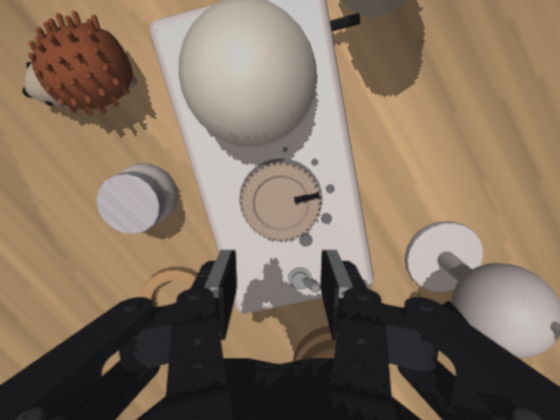

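The wrist view shows the dial centre at about (281,201) and the pointer at the middle dot. The toggle, at (300,280), leans right, to the on side. Next I'll descend onto the ring.

step_arm([
  {"linear": [0.3, 0.2, 0], "delta_rot": [0, 0, 0], "grip": 4},
  {"linear": [0, 0, -2.0], "delta_rot": [0, 0, 0], "grip": 4},
  {"linear": [0, 0, -2.0], "delta_rot": [0, 0, 0], "grip": 4},
  {"linear": [0, 0, -2.0], "delta_rot": [0, 0, 0], "grip": 4},
  {"linear": [0, 0, -2.0], "delta_rot": [0, 0, 0], "grip": 4},
  {"linear": [0, 0, -1.5], "delta_rot": [0, 0, 0], "grip": 4},
  {"linear": [0, 0, -0.5], "delta_rot": [0, 0, 0], "grip": 4},
  {"linear": [0, 0, 0], "delta_rot": [0, 0, 0], "grip": 4},
  {"linear": [0, 0, 0], "delta_rot": [0, 0, 0], "grip": 4},
])

```text
t: 7.23
eef_pos: [505.0, -11.0, 53.7]
tcp_rot: [[0.559, 0.829, 0.0], [0.829, -0.559, 0.0], [0.0, 0.0, -1.0]]
contact_force: [0.7, 0.8, 0.9]
finger_gap: 39.9
grip_force: 0.0
```

step_arm([
  {"linear": [0, 0, -0.15], "delta_rot": [0, 0, 0], "grip": 4},
  {"linear": [0, 0, -0.15], "delta_rot": [0, 0, 0], "grip": 4},
  {"linear": [0, 0, 0], "delta_rot": [0, 0, 0], "grip": 4},
])

```text
t: 7.48
eef_pos: [505.1, -10.6, 50.8]
tcp_rot: [[0.559, 0.829, 0.001], [0.829, -0.559, 0.0], [0.001, 0.001, -1.0]]
contact_force: [-0.9, 0.3, 0.8]
finger_gap: 40.2
grip_force: 0.0
```

step_arm([
  {"linear": [0, 0, -0.1], "delta_rot": [0, 0, 0], "grip": 4},
  {"linear": [0, 0, 0], "delta_rot": [0, 0, 0], "grip": 4},
])

```text
t: 7.65
eef_pos: [504.8, -10.6, 49.5]
tcp_rot: [[0.559, 0.829, 0.0], [0.829, -0.559, 0.0], [0.0, 0.0, -1.0]]
contact_force: [-0.4, 0.8, -0.1]
finger_gap: 39.8
grip_force: 0.0
```

step_arm([
  {"linear": [0, 0, -0.1], "delta_rot": [0, 0, 0], "grip": 4},
  {"linear": [0, 0, 0], "delta_rot": [0, 0, 0], "grip": 4},
])

```text
t: 7.82
eef_pos: [504.8, -10.7, 48.5]
tcp_rot: [[0.559, 0.829, 0.0], [0.829, -0.559, 0.0], [0.0, 0.0, -1.0]]
contact_force: [0.4, -0.3, 2.1]
finger_gap: 40.0
grip_force: 1.2
```

step_arm([
  {"linear": [0, 0, -0.05], "delta_rot": [0, 0, 0], "grip": 4},
  {"linear": [0, 0, 0], "delta_rot": [0, 0, 0], "grip": 4},
])

```text
t: 7.98
eef_pos: [504.9, -10.8, 48.4]
tcp_rot: [[0.559, 0.829, 0.001], [0.829, -0.559, 0.001], [0.001, 0.0, -1.0]]
contact_force: [-1.1, 0.8, 6.3]
finger_gap: 40.2
grip_force: 3.6
```

step_arm([
  {"linear": [0, 0, -0.05], "delta_rot": [0, 0, 0], "grip": 4},
  {"linear": [0, 0, 0], "delta_rot": [0, 0, 0], "grip": 4},
])

```text
t: 8.15
eef_pos: [504.9, -10.8, 48.3]
tcp_rot: [[0.559, 0.829, 0.001], [0.829, -0.559, 0.001], [0.001, 0.0, -1.0]]
contact_force: [-1.9, 0.6, 11.7]
finger_gap: 39.9
grip_force: 5.9
```

step_arm([
  {"linear": [0, 0, 0], "delta_rot": [0, 0, 2], "grip": 4},
  {"linear": [0, 0, 0], "delta_rot": [0, 0, 2], "grip": 4},
  {"linear": [0, 0, 0], "delta_rot": [0, 0, 2], "grip": 4},
  {"linear": [0, 0, 0], "delta_rot": [0, 0, 2], "grip": 4},
  {"linear": [0, 0, 0], "delta_rot": [0, 0, 2], "grip": 4},
])

```text
t: 8.57
eef_pos: [504.9, -10.6, 48.3]
tcp_rot: [[0.405, 0.914, 0.001], [0.914, -0.405, 0.001], [0.001, 0.0, -1.0]]
contact_force: [-2.1, 1.9, 12.9]
finger_gap: 39.9
grip_force: 6.0
```

```bash
python3 - <<'E'
from h import *
s=sense(); print(s["ft_torque"],s["contact_force"])
w=snapshot("wrist"); crop(w,150,120,410,300,3,"w2")
E
```

```text
[ 0.23020824  0.41796495 -0.03475091] [-2.08750581  1.9024678  12.87165677]
```

View pics/w2.png

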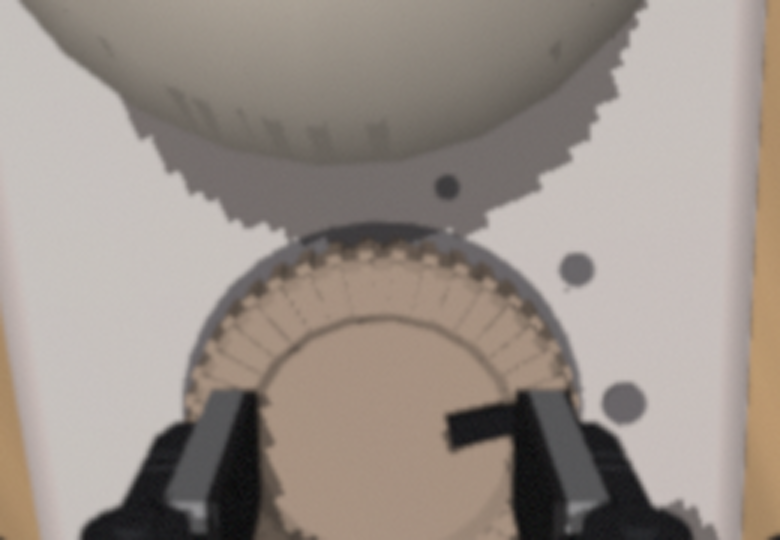

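The pointer, running from (450,432) to (515,412), keeps its angle relative to the fingers, so the dial is turning with them. I'll continue.

step_arm([
  {"linear": [0, 0, 0], "delta_rot": [0, 0, 2], "grip": 4},
  {"linear": [0, 0, 0], "delta_rot": [0, 0, 2], "grip": 4},
  {"linear": [0, 0, 0], "delta_rot": [0, 0, 2], "grip": 4},
  {"linear": [0, 0, 0], "delta_rot": [0, 0, 2], "grip": 4},
  {"linear": [0, 0, 0], "delta_rot": [0, 0, 2], "grip": 4},
  {"linear": [0, 0, 0], "delta_rot": [0, 0, 2], "grip": 4},
])

```text
t: 9.12
eef_pos: [504.8, -10.5, 48.3]
tcp_rot: [[0.206, 0.979, 0.001], [0.979, -0.206, 0.001], [0.001, 0.001, -1.0]]
contact_force: [-1.9, 1.9, 12.5]
finger_gap: 39.9
grip_force: 6.1
```

step_arm([
  {"linear": [0, 0, 0], "delta_rot": [0, 0, 2], "grip": 4},
  {"linear": [0, 0, 0], "delta_rot": [0, 0, 2], "grip": 4},
  {"linear": [0, 0, 0], "delta_rot": [0, 0, 2], "grip": 4},
  {"linear": [0, 0, 0], "delta_rot": [0, 0, 2], "grip": 4},
  {"linear": [0, 0, 0], "delta_rot": [0, 0, 2], "grip": 4},
  {"linear": [0, 0, 0], "delta_rot": [0, 0, 2], "grip": 4},
  {"linear": [0, 0, 0], "delta_rot": [0, 0, 1], "grip": 4},
  {"linear": [0, 0, 0], "delta_rot": [0, 0, 0], "grip": 4},
])

```text
t: 9.78
eef_pos: [504.7, -10.4, 48.3]
tcp_rot: [[-0.019, 1.0, 0.0], [1.0, 0.019, 0.001], [0.001, 0.001, -1.0]]
contact_force: [-2.7, 0.9, 11.5]
finger_gap: 40.2
grip_force: 6.1
```

Now I'll lift off and look.

step_arm([
  {"linear": [0, 0, 0.3], "delta_rot": [0, 0, 0], "grip": 4},
  {"linear": [0, 0, 0.8], "delta_rot": [0, 0, 0], "grip": 4},
  {"linear": [0, 0, 2.0], "delta_rot": [0, 0, 0], "grip": 4},
  {"linear": [0, 0, 2.5], "delta_rot": [0, 0, 0], "grip": 4},
  {"linear": [0, 0, 2.5], "delta_rot": [0, 0, 0], "grip": 4},
  {"linear": [0, 0, 2.5], "delta_rot": [0, 0, 0], "grip": 4},
  {"linear": [0, 0, 0], "delta_rot": [0, 0, 0], "grip": 4},
  {"linear": [0, 0, 0], "delta_rot": [0, 0, 0], "grip": 4},
])

```text
t: 10.45
eef_pos: [505.6, -10.7, 154.7]
tcp_rot: [[-0.018, 1.0, 0.003], [1.0, 0.018, 0.0], [0.0, 0.003, -1.0]]
contact_force: [-1.1, -0.3, -0.2]
finger_gap: 40.2
grip_force: 0.0
```

```bash
python3 - <<'E'
from h import *
w=snapshot("wrist"); cv2.imwrite("pics/w3.png",w["img"][:,:,::-1])
for n,(x,y) in {"dial":(504.5,-11.5)}.items(): print(proj(w,[[x,y,50]]))
for a in (-20.5,15.5): print(a,proj(w,[[504.5+30*np.cos(np.radians(a)),-11.5+30*np.sin(np.radians(a)),50]]))
E
```

```text
[[277.82903369 207.76372494]]
-20.5 [[312.66543392 220.97546936]]
15.5 [[314.82667958 198.59283317]]
```

View pics/w3.png

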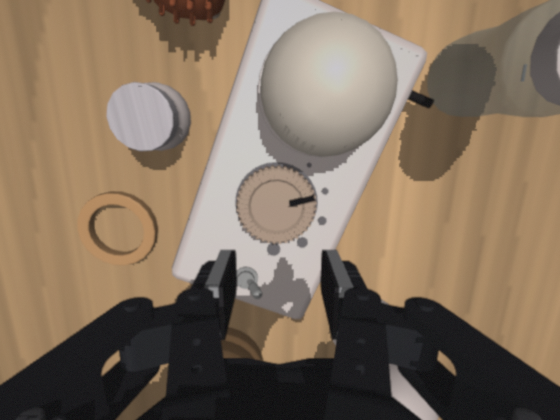

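The pointer end is at (314,199), against a predicted (315,199) for the second-smallest dot. The toggle leans to the lamp's +x side, and nothing else has moved.

```bash
python3 -c "
from station import *
print(hand_in())"
```

```text
the job is handed in; nothing more can be done
None
```

The night light is set and the job is handed in at about 10.5 s: the toggle is on, the dial has clicked in at the second-smallest dot, and the pictures show nothing else moved; no verdict was returned.

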